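# Tip the brass nuts from the chute into the storage jar

## Robot

A 7-joint arm with a two-finger parallel gripper is mounted at the origin on the work surface. World frame = base frame: x ahead of the robot, y to its left, z up, the work surface at z = 0. Lengths are in m, angles in degrees, forces in N, time in s.
With the tool pointing down it reaches from about 0.375 to 0.925 m from the base axis. Payload 3.1 kg.
Tool frame: the origin (TCP) lies at the very end of the fingers, on their centre line; the grasp point (between the pads) lies 19 mm behind it (env.pinch_z is the z of the grasp point in the tool frame, in m); z points along the fingers, y is the direction in which the jaws open and shut (so a half turn about z gives the same grasp; the last joint's range is limited). The gripper opens to 85 mm and grips with 20 to 120 N. Pads are 22 mm wide; open, the fingers measure 114 mm over their backs; the gripper's body (76 mm by 85 mm) begins 54 mm behind the grasp point. The pads swing forward as they close: fully open they stand 13 mm farther back than shut.
Start: joints at [62.464, 21.939, 2.515, 91.553, -1.026, 66.532, -2.859], TCP at [0.243, -0.603, 0.231] pointing down, gripper open.
Joint ranges: [-149.38, 149.38], [-23.57, 123.04], [-84.95, 90], [0, 143.3], [-89.99, 269.99], [3.08, 112.72], [-163.45, 163.45]. Speed limits (degrees/s): [159.86, 159.86, 180, 180, 180, 180, 180].

## Interface

Orientations are given as a 3x3 rotation matrix whose columns are the frame's x, y, z axes.
In Python, from bench import env, cams, trace, landmark_of gives the robot as it stands.
- The arm moves only by the tool send_rows, never from a script. Its argument "steps" is a list of rows, each a list of 3 entries, a list of its own where there are three numbers: the shift along the world's x, y, z normalised to -1 to 1, where 1 is 300 mm, then the turn, a rotation vector about the world's x, y, z normalised to -1 to 1, where 1 is pi rad, then the opening, from -1 (shut) to 1 (fully open), so that 0 is half open. A call has 1 to 20 rows; each row is the pose to reach, as a shift and turn from the pose measured when the call began, turning the shorter way round; what a row does not reach only later rows make up. A row lasts 1/8 s, in which the tool goes at most 62.5 mm and 10.7 degrees, less where a joint would pass 70% of its speed; a pose out of reach is approached as far as the arm can. A call with a number of a shift or a turn outside -1 to 1 is refused whole. A call with a gripper value outside its range is refused whole. The fingers move at their own pace and stop on an object; the grip force is fixed at half the most. Time passes only in rows, so rows that repeat a pose let the fingers close. It gives the time, the measured TCP pose, the force and the opening at its end, in the units of the state.
- env.state(): the state, without advancing time (a new reading comes with each control period).
- cams.read_camera(name): name is "scene" or "side" or "wrist"; returns a dict with "frame" (400x640x3 uint8, red, green, blue), "depth" (400x640 float32, m along the optical axis (not along the pixel's ray), 0 where there is no reading), "fx", "fy", "cx", "cy" (pixels), "view" (4x4, takes a point from world to camera coordinates). Camera axes: x right, y up, looking along -z (the intrinsics and any distortion apply to the point x, -y, -z); pixel columns grow to the right and rows downward; lengths in m; the calibration is good to about 2 mm. A picture is of the moment at which its call begins.
- env.job_done(): hands the job in, once; it reports no verdict.
Trained networks look in a picture, given as the dict that the camera call returned (one of the last four; its "shot" number tells which), for a name from the list of things; names that differ only in an ending like _2 or _b are one class to them, and where a whole thing is asked for, a point or a joint stands for the part that bears it (a point fixed in the world has none). Each returns a list of dicts, best first, with "p" (0 to 1); they miss things now and then, are a little off and sometimes report something else, mostly with a low value. They report only what shows in the picture. A call takes as long as a camera call. They do not tell look-alikes from the thing itself.
- trace(picture, name): "region" (400x640 bool, what is visible of it) and "xy" ([column, row] in pixels, amid what is visible of it).
- landmark_of(picture, name): "xy" ([column, row] in pixels: a listed point, or the origin of a listed thing).
The state is a dict: "time_s": time; "joints": joint angles; "qvel": joint speeds; "tau": joint torques, N m; "tool_pos": TCP position; "tool_rot": TCP orientation; "ft_force": force on the tool from outside, world axes, zero at the start; "ft_torque": the same for the moment, N m; "gripper_width": finger opening in m.
Only numpy, scipy, OpenCV 4.12 (cv2) and the standard library are available. Lean on these libraries where they do the work, as an engineer would, in place of code of your own. Each camera call takes 0.05 s, during which the arm holds its last target.

## Task

Pick up the aluminium chute by its handle and tip all four brass nuts out of its open end into the narrow mouth of the white jar. Then lay the empty chute back on the black rubber mat, right way up, and put the white lid on the jar so that it sits fully home. Leave the jar standing where it is and do not disturb the other things on the bench.

Things in the scene. Friction and masses are not known exactly. Their poses are not given: they have to be found in the camera images.
- chute: Straight open-topped aluminium channel, 200 mm long, 38 mm wide outside (32 mm inside), 22 mm high, floor and walls 3 mm thick; its back end (-x) is closed by a wall, its front end (+x) is open. Starts lying flat on the mat. About 0.2 kg. Origin: centre of its underside; x runs along the channel towards the open end, z up. A flat bridge (24 mm long, 22 to 26 mm above the underside) spans the channel 15 mm behind its middle and carries the handle; nuts slide freely beneath it.
- chute_handle (a point): Point to grip on the chute's handle, an upright black square post 18 x 18 mm, sides parallel to the chute's x and y, from 26 to 72 mm above the chute's underside. The point lies on the post's axis, 52 mm above the underside and 15 mm behind the chute's origin (20 mm below the post's top).
- chute_lip (a point): Middle of the floor's front edge at the open end, 100 mm ahead of the chute's origin and 3 mm above its underside: the nuts leave here. Axes as the chute's.
- nut0: Brass hexagon nut, 19 mm across flats, 22 mm across corners, 10 mm thick, 18 g, lying flat loose in the chute (one of four, alike). Slippery on the chute: it stays put in a level, smoothly moved chute, starts to slide when the open end is 11 to 17 degrees down, and slides out briskly at 30 to 40 degrees. Origin: centre of its underside.
- nut1: Brass hexagon nut, 19 mm across flats, 22 mm across corners, 10 mm thick, 18 g, lying flat loose in the chute (one of four, alike). Slippery on the chute: it stays put in a level, smoothly moved chute, starts to slide when the open end is 11 to 17 degrees down, and slides out briskly at 30 to 40 degrees. Origin: centre of its underside.
- nut2: Brass hexagon nut, 19 mm across flats, 22 mm across corners, 10 mm thick, 18 g, lying flat loose in the chute (one of four, alike). Slippery on the chute: it stays put in a level, smoothly moved chute, starts to slide when the open end is 11 to 17 degrees down, and slides out briskly at 30 to 40 degrees. Origin: centre of its underside.
- nut3: Brass hexagon nut, 19 mm across flats, 22 mm across corners, 10 mm thick, 18 g, lying flat loose in the chute (one of four, alike). Slippery on the chute: it stays put in a level, smoothly moved chute, starts to slide when the open end is 11 to 17 degrees down, and slides out briskly at 30 to 40 degrees. Origin: centre of its underside.
- mat: Thin black rubber mat fixed to the bench, 240 x 110 mm, 4 mm thick. Origin: centre of its underside, on the bench; x along its long side.
- jar: White round open jar, standing loose, upright, about 0.6 kg: 92 mm tall, 90 mm wide, narrowing above 62 mm to a straight neck 74 mm outside and 64 mm inside (4 to 5 mm wall). Origin: centre of its underside, z up.
- jar_mouth (a point): Centre of the jar's mouth, level with the rim, 92 mm above the bench.
- lid: White round lid, about 0.08 kg, loose on the bench, right way up: flange 80 mm wide and 6 mm thick, below it a plug 52 mm wide and 8 mm deep that enters the jar's mouth, above it an upright knob 20 mm wide and 34 mm tall. Origin: centre of the plug's underside, z up; total height 48 mm. Fully home on the jar the flange rests on the rim and the origin is 84 mm above the jar's origin.
- lid_knob (a point): Point to grip on the lid's knob, on its axis, 37 mm above the lid's origin (11 mm below the knob's top, 23 mm above the flange's upper face).
- wrench: Bystander: loose steel open-ended wrench lying flat; origin under its middle.
- brush: Bystander: loose hand brush lying down; origin under its middle.
- gasket: Bystander: loose black rubber ring 56 mm wide, 8 mm high; origin: centre of its underside.
- collar: Bystander: loose steel collar 48 mm wide, 14 mm high; origin: centre of its underside.
Not all that is in view belongs to the job. What is shaped like the jar but pink or red is not meant.

How it is judged:
By the outcome, as a careful person would: the job done as asked, in the order asked, and still so for the second after the job is handed in, with the robot touching nothing.
It also fails if it takes over 66 s, if anything falls off the work surface, if the arm or the gripper's body presses on something with over 40 N, if the wrist force passes 120 N, or if a joint passes its speed limit or range.

## Working session

There is one attempt and no reset: what is moved stays moved. The work goes in short steps, Python scripts to look and compute and a tool call to move; the robot and the scene stay as the last step left them, time stands still between calls to the robot, and variables do not carry over. Pictures are saved under pics/ and viewed, and the job is handed in when it is done.

Besides the shell and the picture viewer there is one more tool, called after "Request:" as name(argument=value, ...) on one line, values as JSON. send_rows: Moves the arm, as the interface text tells. Scaled input: -1 to 1 covers 300 mm each way for a shift and pi rad each way for a turn. Its arguments: {"type":"object","properties":{"steps":{"type":"array","items":{"type":"array"}}},"required":["steps"]}

```bash
mkdir -p pics; ls; python3 - <<'E'
from bench import env,cams,trace,landmark_of
import cv2
s=env.state()
for k in('time_s','joints','tool_pos','tool_rot','gripper_width','ft_force'):print(k,s[k])
print(env.pinch_z)
for n in('scene','side','wrist'):
    p=cams.read_camera(n); cv2.imwrite(f'pics/{n}0.png',p['frame'][:,:,::-1]); print(n,p['fx'],p['cx'],p['cy'],p['view'].tolist(),[k for k in p])
E
```

```text
pics
time_s 0.0
joints [62.46431868 21.99337916  2.51133845 91.65174514 -1.02671838 66.53193258
 -2.85813394]
tool_pos [ 0.24241754 -0.60205688  0.22984948]
tool_rot [[ 9.27593146e-01  3.73590272e-01 -1.12442167e-03]
 [ 3.73591942e-01 -9.27589913e-01  2.45228970e-03]
 [-1.26850620e-04 -2.69480199e-03 -9.99996361e-01]]
gripper_width 0.0849045804271924
ft_force [-0.20956328 -0.33767054  0.37962022]
-0.0187
scene 409.99729152365893 323.3670107049723 193.4068792039405 [[0.7467912616213126, 0.6648946108893856, -0.014763738561107007, -0.43319223649679334], [-0.5654977816607015, 0.6465219422455281, 0.5120758118988781, 0.28747262703144477], [0.3500215286277028, -0.37406488020839657, 0.8588133644115025, -1.2711143706808858], [0.0, 0.0, 0.0, 1.0]] ['frame', 'depth', 'fx', 'fy', 'cx', 'cy', 'view', 'shot']
side 389.7853630661966 323.04332647371456 196.5692347354429 [[-0.9776769208537068, -0.2093422025127647, -0.017991127733394816, 0.5494557584573503], [0.14525070579500413, -0.7352518632097167, 0.6620475285904279, -0.13801599747955767], [-0.1518224979904753, 0.6446553652097722, 0.7492458803424865, -1.1329145439541726], [0.0, 0.0, 0.0, 1.0]] ['frame', 'depth', 'fx', 'fy', 'cx', 'cy', 'view', 'shot']
wrist 315.1680324041374 316.061639896234 200.71602267928893 [[0.3744714752608139, -0.9272350179178096, -0.002517094148585234, -0.6490759717949076], [0.891362054217579, 0.3607290386366173, -0.2744963551403252, 0.03521513886109432], [0.2554306217292894, 0.10054741285217178, 0.9615848455813597, -0.3784397542593907], [0.0, 0.0, 0.0, 1.0]] ['frame', 'depth', 'fx', 'fy', 'cx', 'cy', 'view', 'shot']
```

View pics/scene0.png

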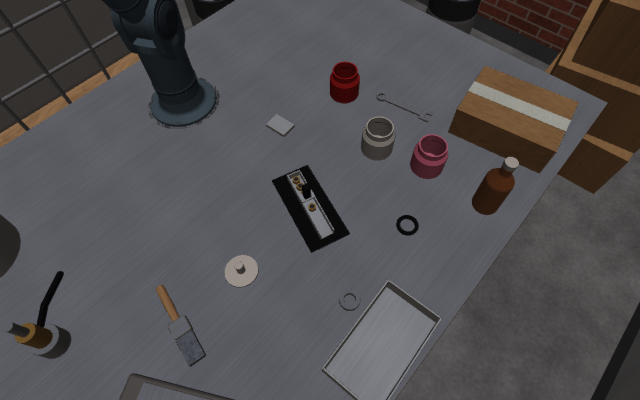

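View pics/side0.png

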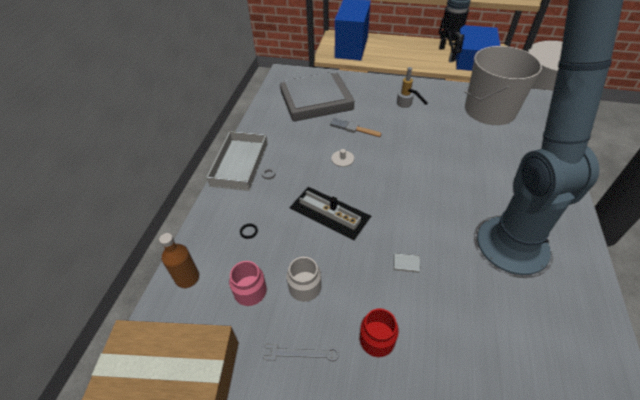

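View pics/wrist0.png

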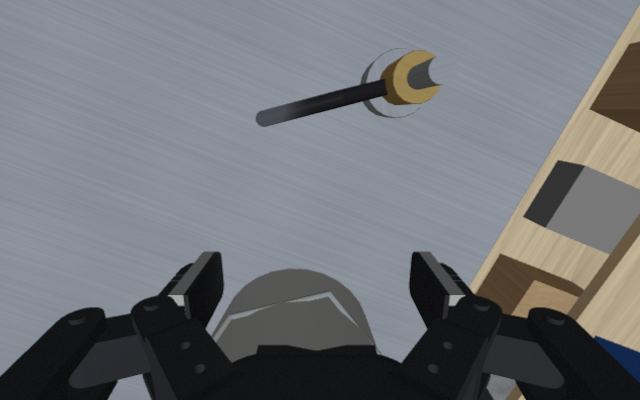

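```bash
cat > h.py <<'E'
from bench import env,cams,trace,landmark_of
import numpy as np, cv2
def ray(p,uv):
    V=np.array(p['view']);R=V[:3,:3];t=V[:3,3]
    d=np.array([(uv[0]-p['cx'])/p['fx'],-(uv[1]-p['cy'])/p['fy'],-1.0])
    return -R.T@t, R.T@d
def onz(p,uv,z):
    o,d=ray(p,uv); return o+d*(z-o[2])/d[2]
def dep(p,uv):
    o,d=ray(p,uv); return o+d*p['depth'][int(round(uv[1])),int(round(uv[0]))]
def cloud(p,mask):
    V=np.array(p['view']);R=V[:3,:3];t=V[:3,3]
    r,c=np.nonzero(mask&(p['depth']>0)); D=p['depth'][r,c]
    P=np.stack([(c-p['cx'])/p['fx']*D,-(r-p['cy'])/p['fy']*D,-D],1)
    return (P-t)@R
def proj(p,X):
    V=np.array(p['view']);c=V[:3,:3]@np.array(X)+V[:3,3]
    return np.array([p['cx']+p['fx']*c[0]/-c[2],p['cy']-p['fy']*c[1]/-c[2]])
E
python3 - <<'E'
from h import *
np.set_printoptions(precision=4,suppress=True)
Z={'chute':0.004,'chute_handle':.056,'chute_lip':.007,'nut0':.007,'jar':0,'jar_mouth':.092,'lid':0,'lid_knob':.037,'mat':0,'gasket':0,'collar':0,'wrench':0,'brush':0}
for n in('scene','side'):
    p=cams.read_camera(n)
    for k,z in Z.items():
        for r in landmark_of(p,k)[:4]:
            if r['p']>.2: print(n,k,round(r['p'],2),np.array(r['xy']).round(1),onz(p,r['xy'],z)[:2])
    for k in('mat','chute','jar','lid'):
        for r in trace(p,k)[:3]:
            if r['p']<.3: continue
            P=cloud(p,r['region']); print(n,'trace',k,round(r['p'],2),len(P),np.median(P,0),'z95',np.percentile(P[:,2],[5,50,95]))
            if k=='mat' or k=='chute':
                Q=P[(P[:,2]<.04)][:,:2].astype(np.float32); print('   rect',cv2.minAreaRect(Q))
E
```

```text
scene chute 0.92 [307.5 204.8] [ 0.5421 -0.0196]
scene chute_handle 0.63 [309.1 188. ] [ 0.5338 -0.001 ]
scene chute_lip 0.73 [327.4 235.7] [ 0.6406 -0.0528]
scene nut0 0.59 [302.6 188.2] [0.4991 0.0078]
scene nut0 0.47 [312. 204.] [ 0.5506 -0.0113]
scene jar 0.83 [346.5  93.6] [0.3623 0.3528]
scene jar 0.82 [425.6 164.9] [0.7006 0.2901]
scene jar 0.76 [376.9 146.8] [0.5607 0.2513]
scene jar_mouth 0.95 [378.7 125.3] [0.5567 0.2497]
scene jar_mouth 0.83 [432.2 141.8] [0.6947 0.2964]
scene jar_mouth 0.76 [343.6  68.7] [0.3477 0.3522]
scene jar_mouth 0.41 [294.3 182.6] [ 0.5122 -0.0286]
scene lid 0.89 [239.3 271.6] [ 0.5421 -0.2607]
scene lid 0.65 [309.4 187.1] [0.5072 0.0253]
scene lid_knob 0.57 [236.1 266.3] [ 0.5423 -0.2614]
scene mat 0.83 [308.  206.4] [ 0.5447 -0.0208]
scene mat 0.52 [302.4 189.4] [0.498  0.0076]
scene gasket 0.74 [407.9 225.3] [0.7728 0.1061]
scene gasket 0.73 [310.4 209.4] [ 0.5555 -0.0232]
scene gasket 0.37 [242.6 270.5] [ 0.546  -0.2536]
scene collar 0.79 [349.5 300.5] [ 0.7849 -0.1396]
scene wrench 0.72 [293.7 183.5] [0.4675 0.0057]
scene wrench 0.71 [402.9 10
[... 2719 characters left out ...]
5767822266)
side trace chute 0.63 94 [0.7781 0.1204 0.0068] z95 [0.0008 0.0068 0.0101]
   rect ((0.7729518413543701, 0.11141962558031082), (0.040782101452350616, 0.05460011586546898), 23.919546127319336)
side trace chute 0.56 870 [ 0.537  -0.0074  0.0164] z95 [0.0034 0.0164 0.0593]
   rect ((0.5433987975120544, -0.02091057598590851), (0.061000607907772064, 0.20621128380298615), 68.7667465209961)
side trace jar 0.88 1293 [0.6977 0.3036 0.0526] z95 [0.0054 0.0526 0.0913]
side trace jar 0.74 1509 [0.3501 0.3589 0.0491] z95 [0.0046 0.0491 0.0919]
side trace jar 0.63 1298 [0.5566 0.2657 0.0509] z95 [0.0039 0.0509 0.0914]
side trace lid 0.53 259 [ 0.5432 -0.2475  0.0138] z95 [0.0097 0.0138 0.0456]
```

Request:
send_rows(steps=[[[0.1, 0.25, 0], [0, 0, 0.05], 1], [[0.2, 0.45, 0], [0, 0, 0.09], 1], [[0.3, 0.65, 0], [0, 0, 0.13], 1], [[0.4, 0.85, 0], [0, 0, 0.13], 1], [[0.5, 1, 0], [0, 0, 0.13], 1], [[0.5, 1, 0], [0, 0, 0.13], 1]])

```text
time_s: 2.7
tool_pos: [0.3954, -0.2984, 0.2317]
tool_rot: [[0.698, 0.716, 0.001], [0.716, -0.698, 0.001], [0.001, 0.001, -1.0]]
ft_force: [0.5, 0.1, -1.0]
gripper_width: 0.0853
```

Request:
send_rows(steps=[[[0.1, 0.2, 0], [0, 0, 0.04], 1], [[0.18, 0.4, 0], [0, 0, 0.08], 1], [[0.27, 0.6, -0.05], [0, 0, 0.13], 1], [[0.36, 0.8, -0.1], [0, 0, 0.13], 1], [[0.45, 0.95, -0.2], [0, 0, 0.13], 1], [[0.45, 0.95, -0.2], [0, 0, 0.13], 1], [[0.45, 0.95, -0.2], [0, 0, 0.13], 1]])

```text
time_s: 3.58
tool_pos: [0.5302, -0.0113, 0.1711]
tool_rot: [[0.352, 0.936, -0.0], [0.936, -0.352, 0.002], [0.002, -0.001, -1.0]]
ft_force: [0.1, 0.3, 0.2]
gripper_width: 0.0854
```

```bash
python3 - <<'E'
from h import *
np.set_printoptions(precision=4,suppress=True)
s=env.state();print(s['time_s'],s['joints'],s['tool_pos'])
for n in('wrist','scene','side'):
    p=cams.read_camera(n); cv2.imwrite(f'pics/{n}1.png',p['frame'][:,:,::-1])
    for k,z in {'chute':0.004,'chute_handle':.056,'chute_lip':.007,'nut0':.007}.items():
        for r in landmark_of(p,k)[:4]:
            if r['p']>.3: print(n,k,round(r['p'],2),np.array(r['xy']).round(1),onz(p,r['xy'],z)[:2])
    for k in('mat','chute'):
      for r in trace(p,k)[:1]:
        P=cloud(p,r['region'])
        Q=P[(P[:,2]<.04)][:,:2].astype(np.float32); print(k,r['p'],'   rect',cv2.minAreaRect(Q))
        Q=P[(P[:,2]>.068)]; 
        if len(Q): print('top',len(Q),Q.mean(0),Q.min(0),Q.max(0))
E
```

```text
3.575 [ 22.3087  15.2405 -28.7626 110.0727   8.5429  56.7962 -30.9213] [ 0.5302 -0.0113  0.1711]
wrist chute 0.96 [330.9 182.1] [ 0.5456 -0.0155]
wrist chute_handle 0.9 [319.1 195.2] [ 0.5342 -0.011 ]
wrist chute_lip 0.58 [431.3 184.6] [ 0.6384 -0.0523]
wrist nut0 0.86 [297.4 179.7] [ 0.5155 -0.0009]
wrist nut0 0.82 [340.  183.4] [ 0.5538 -0.0192]
wrist nut0 0.75 [248.5 178.7] [0.4705 0.0171]
wrist nut0 0.73 [272.4 178.3] [0.4928 0.0092]
mat 0.68    rect ((0.54688960313797, -0.01806996762752533), (0.111807681620121, 0.24303565919399261), 69.41165161132812)
top 11 [ 0.5338 -0.0186  0.0742] [ 0.53   -0.0199  0.0731] [ 0.5384 -0.0172  0.0753]
chute 0.59    rect ((0.5474697947502136, -0.014819107949733734), (0.03871578723192215, 0.20077139139175415), 68.73213195800781)
top 514 [ 0.5338 -0.0082  0.0748] [ 0.5233 -0.0185  0.0682] [0.5441 0.0016 0.0772]
scene chute 0.58 [307.5 202.8] [ 0.5381 -0.0152]
scene chute_handle 0.83 [307.3 189.3] [ 0.533  -0.0068]
scene chute_lip 0.62 [403.  107.4] [0.5315 0.4153]
scene chute_lip 0.61 [327.3 236. ] [ 0.641  -0.0535]
scene nut0 0.49 [304.  187.9] [0
[... 404 characters left out ...]
0.533  -0.012   0.0734] [ 0.5239 -0.0205  0.069 ] [ 0.5421 -0.0029  0.0768]
side chute 0.85 [327.6 215. ] [0.547  0.0019]
side chute_handle 0.93 [329.1 203.9] [ 0.5424 -0.0001]
side chute_lip 0.81 [304.9 200.3] [ 0.6301 -0.0407]
side nut0 0.53 [347.4 219.2] [0.4836 0.0085]
side nut0 0.43 [351.6 219.4] [0.4709 0.0068]
side nut0 0.43 [322.8 207.3] [ 0.5676 -0.0233]
mat 0.58    rect ((0.5443726778030396, -0.016140609979629517), (0.12193845957517624, 0.24480648338794708), 70.08566284179688)
chute 0.96    rect ((0.5410155653953552, -0.01957559585571289), (0.05730274319648743, 0.20143350958824158), 68.66024017333984)
top 26 [ 0.5301 -0.0039  0.0744] [ 0.522  -0.0137  0.0682] [0.5403 0.0024 0.0789]
```

View pics/wrist1.png

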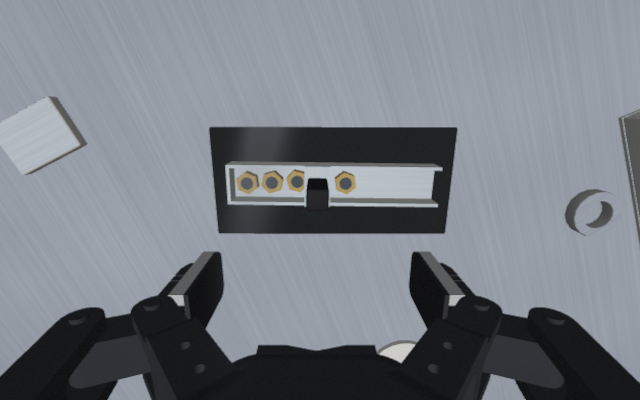

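Request:
send_rows(steps=[[[0.012, 0.008, -0.15], [0, 0, -0.003], 1], [[0.012, 0.008, -0.3], [0, 0, -0.003], 1], [[0.012, 0.008, -0.4], [0, 0, -0.003], 1], [[0.012, 0.008, -0.44], [0, 0, -0.003], 1], [[0.012, 0.008, -0.44], [0, 0, -0.003], 1], [[0.012, 0.008, -0.44], [0, 0, -0.003], 0], [[0.012, 0.008, -0.44], [0, 0, -0.003], -0.5], [[0.012, 0.008, -0.44], [0, 0, -0.003], -1], [[0.012, 0.008, -0.44], [0, 0, -0.003], -1], [[0.012, 0.008, -0.44], [0, 0, -0.003], -1], [[0.012, 0.008, -0.44], [0, 0, -0.003], -1], [[0.012, 0.008, -0.44], [0, 0, -0.003], -1]])

```text
time_s: 6.12
tool_pos: [0.5344, -0.0108, 0.0404]
tool_rot: [[0.365, 0.931, 0.002], [0.931, -0.365, 0.001], [0.001, 0.001, -1.0]]
ft_force: [-1.0, 0.3, 5.3]
gripper_width: 0.0171
```

```bash
python3 - <<'E'
from h import *
np.set_printoptions(precision=4,suppress=True)
s=env.state();print(s['time_s'],s['joints'],s['tool_pos'],s['gripper_width'],s['ft_torque'])
for n in('wrist',):
    p=cams.read_camera(n); cv2.imwrite(f'pics/{n}2.png',p['frame'][:,:,::-1])
E
```

```text
6.125 [ 18.462   26.6853 -25.295  113.966   16.3698  42.6812 -37.9794] [ 0.5344 -0.0108  0.0404] 0.017051083901696025 [0.0655 0.3543 0.0269]
```

View pics/wrist2.png

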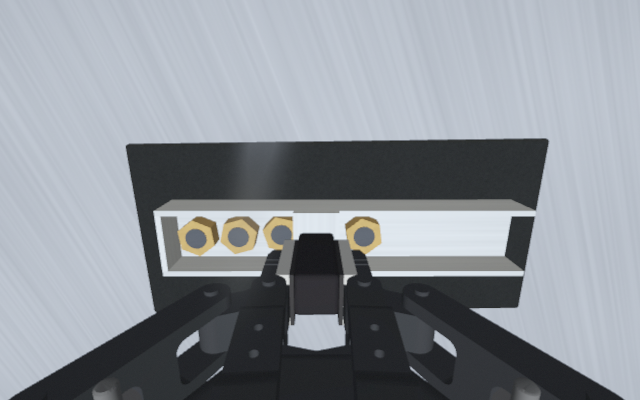

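```bash
cat > jar.py <<'E'
from h import *
np.set_printoptions(precision=4,suppress=True)
from scipy.optimize import least_squares
def fitjar(n,c0=(.558,.253)):
    p=cams.read_camera(n)
    P=cloud(p,np.ones(p['depth'].shape,bool))
    d=np.hypot(P[:,0]-c0[0],P[:,1]-c0[1])
    Q=P[(d<.055)&(d>.02)&(P[:,2]>.087)&(P[:,2]<.098)]
    f=least_squares(lambda q:np.hypot(Q[:,0]-q[0],Q[:,1]-q[1])-.0345,c0,loss='soft_l1',f_scale=.002)
    # outer body
    B=P[(d<.06)&(P[:,2]>.015)&(P[:,2]<.055)]
    g=least_squares(lambda q:np.hypot(B[:,0]-q[0],B[:,1]-q[1])-.045,c0,loss='soft_l1',f_scale=.002)
    print(n,len(Q),f.x,len(B),g.x)
    return p
if __name__=='__main__':
    fitjar('scene');fitjar('side')
E
python3 jar.py
```

```text
scene 111 [0.5605 0.2487] 472 [0.5605 0.2486]
side 164 [0.5576 0.2533] 435 [0.5573 0.2537]
```

Request:
send_rows(steps=[[[0, 0, 0.01], [0, 0, 0], -1], [[0, 0, 0.03], [0, 0, 0], -1], [[0, 0, 0.07], [0, 0, 0], -1], [[0, 0, 0.13], [0, 0, 0], -1], [[0, 0, 0.2], [0, 0, 0], -1], [[0, 0, 0.28], [0, 0, 0], -1], [[0, 0, 0.35], [0, 0, 0], -1], [[0, 0, 0.4], [0, 0, 0], -1], [[0, 0, 0.42], [0, 0, 0], -1], [[0, 0, 0.42], [0, 0, 0], -1]])

```text
time_s: 7.52
tool_pos: [0.5344, -0.0109, 0.1666]
tool_rot: [[0.365, 0.931, 0.002], [0.931, -0.365, 0.001], [0.001, 0.002, -1.0]]
ft_force: [-0.5, -0.3, -4.1]
gripper_width: 0.0174
```

```bash
python3 - <<'E'
from h import *
np.set_printoptions(precision=4,suppress=True)
s=env.state();print(s['time_s'],s['joints'],s['tool_pos'],s['gripper_width'],s['ft_torque'])
p=cams.read_camera('wrist'); cv2.imwrite(f'pics/wrist3.png',p['frame'][:,:,::-1])
for k in('chute_lip','chute'):
  for r in landmark_of(p,k)[:2]: print(k,r)
p=cams.read_camera('side'); cv2.imwrite(f'pics/side3.png',p['frame'][:,:,::-1])
E
```

```text
7.525 [ 22.1771  15.9677 -28.8517 109.8378   9.1383  56.3138 -32.193 ] [ 0.5344 -0.0109  0.1666] 0.01738862063012623 [0.0055 0.0209 0.0056]
chute_lip {'xy': [506.2, 230.8], 'p': 0.57}
chute_lip {'xy': [359.2, 229.5], 'p': 0.24}
```

View pics/wrist3.png

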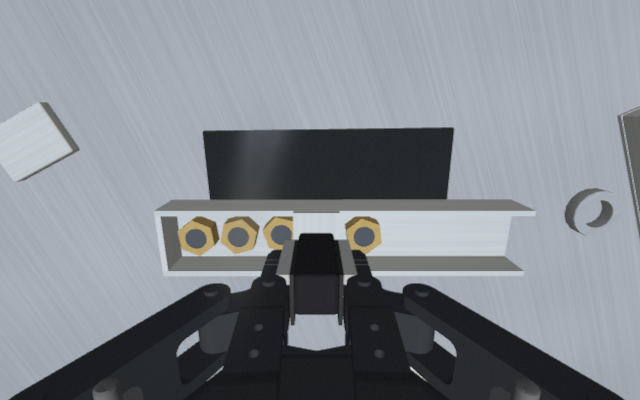

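View pics/side3.png

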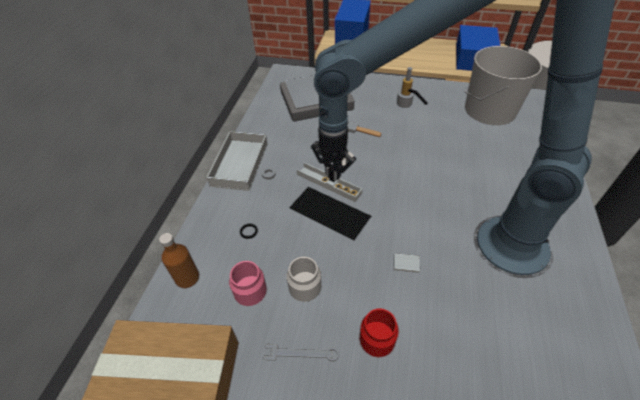

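Request:
send_rows(steps=[[[-0.001, 0.002, 0], [0, 0, 0.001], -1], [[-0.007, 0.016, 0], [0, 0, 0.006], -1], [[-0.021, 0.049, 0], [0, 0, 0.0175], -1], [[-0.043, 0.102, 0], [0, 0, 0.0365], -1], [[-0.074, 0.174, 0], [0, 0, 0.0623], -1], [[-0.1105, 0.26, 0], [0, 0, 0.0933], -1], [[-0.149, 0.352, 0], [0, 0, 0.126], -1], [[-0.188, 0.443, 0], [0, 0, 0.159], -1], [[-0.225, 0.53, 0], [0, 0, 0.19], -1], [[-0.255, 0.602, 0], [0, 0, 0.2155], -1], [[-0.278, 0.654, 0], [0, 0, 0.2345], -1], [[-0.292, 0.688, 0], [0, 0, 0.246], -1], [[-0.298, 0.702, 0], [0, 0, 0.251], -1], [[-0.299, 0.704, 0], [0, 0, 0.252], -1], [[-0.299, 0.704, 0], [0, 0, 0.252], -1]])

```text
time_s: 9.6
tool_pos: [0.4443, 0.1994, 0.1652]
tool_rot: [[-0.405, 0.914, -0.001], [0.914, 0.405, -0.0], [0.0, -0.001, -1.0]]
ft_force: [-1.0, -0.3, -2.8]
gripper_width: 0.0172
```

```bash
python3 - <<'E'
from jar import *
s=env.state();print(s['time_s'],s['joints'],s['tool_pos'],s['gripper_width'],s['tool_rot'])
e=s['tool_rot'][:,1]; L=s['tool_pos']+.115*e+.0334*s['tool_rot'][:,2]; print('lip',L)
for n in('wrist','side','scene'):
    p=fitjar(n); im=p['frame'][:,:,::-1].copy()
    print(n,'pred lip px',proj(p,L), 'jar px',proj(p,[.559,.251,.092]))
    for r in landmark_of(p,'chute_lip')[:2]+landmark_of(p,'jar_mouth')[:2]: print(r, onz(p,r['xy'],L[2]),onz(p,r['xy'],.092))
    cv2.circle(im,tuple(int(v) for v in proj(p,L)),3,(0,0,255),1)
    cv2.circle(im,tuple(int(v) for v in proj(p,[.559,.251,.092])),3,(0,255,0),1)
    cv2.imwrite(f'pics/{n}4.png',im)
E
```

```text
9.6 [ 11.0183  13.2325 -43.7282 115.3573  11.0192  55.564  -14.3462] [0.4443 0.1994 0.1652] 0.017214121790899522 [[-0.405   0.9143 -0.0013]
 [ 0.9143  0.405  -0.0001]
 [ 0.0004 -0.0012 -1.    ]]
lip [0.5494 0.246  0.1317]
wrist 1454 [0.56   0.2515] 2033 [0.5597 0.2479]
wrist pred lip px [507.3025 231.7338] jar px [490.3219 210.4251]
{'xy': [507.5, 234.2], 'p': 0.74} [0.5503 0.2447 0.1317] [0.5804 0.2405 0.092 ]
{'xy': [444.7, 181.6], 'p': 0.25} [0.4998 0.2574 0.1317] [0.5184 0.2561 0.092 ]
{'xy': [495.5, 211.9], 'p': 0.75} [0.5361 0.2537 0.1317] [0.563  0.2516 0.092 ]
side 132 [0.5577 0.2532] 424 [0.5571 0.2536]
side pred lip px [306.1746 258.3103] jar px [302.7984 267.8335]
{'xy': [307.5, 259.4], 'p': 0.74} [0.5454 0.2484 0.1317] [0.5532 0.2244 0.092 ]
{'xy': [304.5, 270.6], 'p': 0.92} [0.5451 0.2804 0.1317] [0.5528 0.2579 0.092 ]
{'xy': [380.0, 320.9], 'p': 0.86} [0.3535 0.3694 0.1317] [0.3519 0.3512 0.092 ]
scene 99 [0.5605 0.2486] 466 [0.5604 0.2486]
scene pred lip px [377.1199 114.6184] jar px [379.6942 125.4405]
{'xy': [374.8, 118.5], 'p': 0.76} [0.5529 0.2318 0.1317] [0.5343 0.2615 0.092 ]
{'xy': [381.8, 125.0], 'p': 0.94} [0.5796 0.2264 0.1317] [0.5623 0.2559 0.092 ]
{'xy': [431.9, 144.3], 'p': 0.66} [0.7095 0.2581 0.1317] [0.6987 0.2892 0.092 ]
```

View pics/wrist4.png

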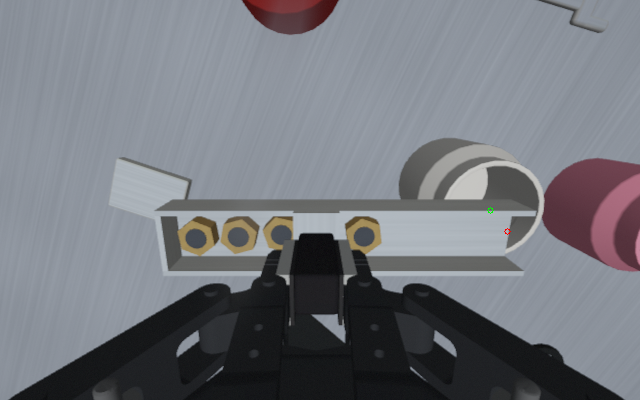

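View pics/scene4.png

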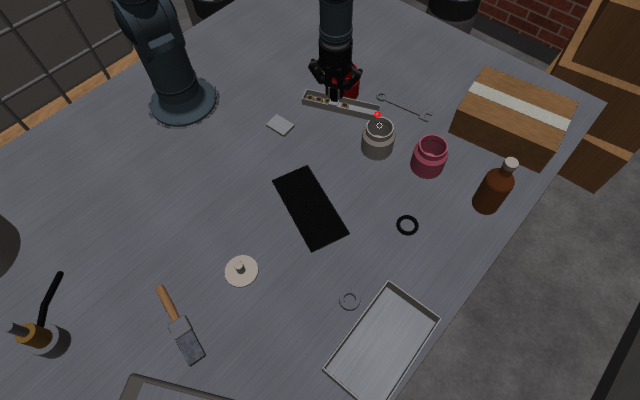

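View pics/side4.png

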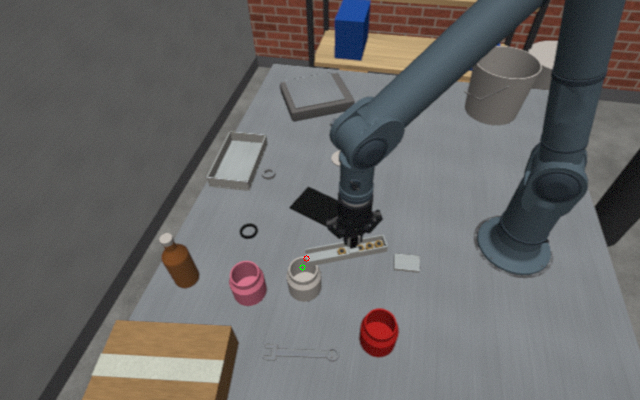

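```bash
python3 - <<'E'
import numpy as np
e=np.array([.9143,.405,0]);a=np.array([-.405,.9143,0]);z=np.array([0,0,1])
L=np.array([.5494,.246,.1317]);T0=np.array([.4443,.1994,.1652])
L1=np.array([.5457,.245,.097])
for f,th in [(.1,0.5),(.3,2),(.6,4),(.85,6),(1,8),(1,11),(1,14),(1,17),(1,20),(1,24),(1,28),(1,32),(1,36),(1,40),(1,45)]:
    t=np.radians(th);Lp=L+(L1-L)*f
    T=Lp+e*(-.115*np.cos(t)+.0334*np.sin(t))+z*(.115*np.sin(t)+.0334*np.cos(t))
    print(th,((T-T0)/.3).round(3).tolist(),(a*th/180).round(4).tolist())
E
```

```text
0.5 [-0.0, 0.0, -0.009] [-0.0011, 0.0025, 0.0]
2 [-0.0, 0.001, -0.022] [-0.0045, 0.0102, 0.0]
4 [0.0, 0.002, -0.043] [-0.009, 0.0203, 0.0]
6 [0.002, 0.003, -0.059] [-0.0135, 0.0305, 0.0]
8 [0.005, 0.005, -0.064] [-0.018, 0.0406, 0.0]
11 [0.013, 0.008, -0.045] [-0.0248, 0.0559, 0.0]
14 [0.023, 0.012, -0.027] [-0.0315, 0.0711, 0.0]
17 [0.033, 0.017, -0.009] [-0.0383, 0.0864, 0.0]
20 [0.043, 0.022, 0.008] [-0.045, 0.1016, 0.0]
24 [0.059, 0.029, 0.03] [-0.054, 0.1219, 0.0]
28 [0.076, 0.036, 0.051] [-0.063, 0.1422, 0.0]
32 [0.095, 0.044, 0.07] [-0.072, 0.1625, 0.0]
36 [0.114, 0.053, 0.088] [-0.081, 0.1829, 0.0]
40 [0.135, 0.062, 0.104] [-0.09, 0.2032, 0.0]
45 [0.162, 0.074, 0.122] [-0.1013, 0.2286, 0.0]
```

Request:
send_rows(steps=[[[0, 0, -0.009], [-0.001, 0.0025, 0], -1], [[0, 0.001, -0.022], [-0.0045, 0.01, 0], -1], [[0, 0.002, -0.043], [-0.009, 0.02, 0], -1], [[0.002, 0.003, -0.059], [-0.0135, 0.0305, 0], -1], [[0.005, 0.005, -0.064], [-0.018, 0.0406, 0], -1], [[0.005, 0.005, -0.064], [-0.018, 0.0406, 0], -1]])

```text
time_s: 10.8
tool_pos: [0.446, 0.2022, 0.1455]
tool_rot: [[-0.406, 0.905, -0.13], [0.914, 0.402, -0.055], [0.002, -0.141, -0.99]]
ft_force: [-0.2, -0.2, -1.8]
gripper_width: 0.0174
```

```bash
cat > lip.py <<'E'
from jar import *
import sys
tag=sys.argv[1]
s=env.state();print(s['time_s'],s['joints'],s['tool_pos'],s['gripper_width'],s['ft_force'])
e=s['tool_rot'][:,1]; L=s['tool_pos']+.115*e+.0334*s['tool_rot'][:,2]; print('lip',L,'tilt',np.degrees(np.arcsin(-e[2])))
for n in('wrist','side'):
    p=cams.read_camera(n); im=p['frame'][:,:,::-1].copy()
    cv2.circle(im,tuple(int(v) for v in proj(p,L)),3,(0,0,255),1)
    cv2.circle(im,tuple(int(v) for v in proj(p,[.559,.251,.092])),3,(0,255,0),1)
    if n=='side': im=cv2.resize(im[160:340,200:440],None,fx=2.5,fy=2.5)
    cv2.imwrite(f'pics/{n}{tag}.png',im)
E
python3 lip.py 5
```

```text
10.8 [  7.5722  20.8258 -42.0818 110.2406  13.862   62.8675 -16.8982] [0.446  0.2022 0.1455] 0.01736198500731394 [-0.1636 -0.1874 -1.7874]
lip [0.5457 0.2467 0.0962] tilt 8.102217554023683
```

View pics/wrist5.png

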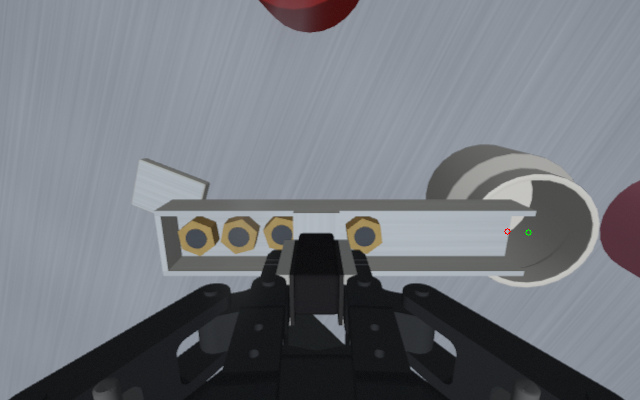

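View pics/side5.png

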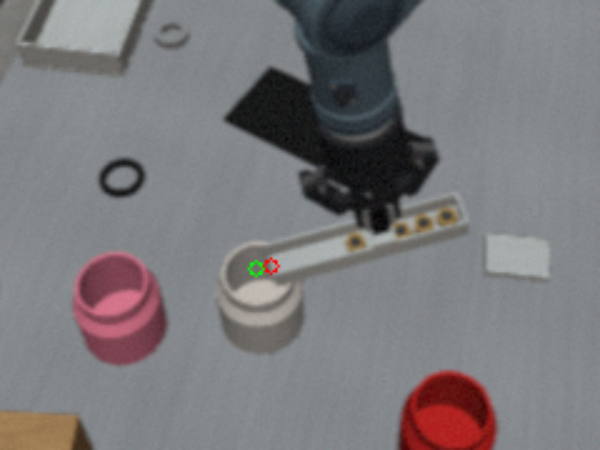

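Request:
send_rows(steps=[[[0.008, 0.003, 0.019], [-0.0068, 0.0152, 0], -1], [[0.018, 0.006, 0.037], [-0.0135, 0.0305, 0], -1], [[0.028, 0.01, 0.055], [-0.02, 0.0457, 0], -1], [[0.038, 0.015, 0.072], [-0.027, 0.061, 0], -1], [[0.054, 0.022, 0.094], [-0.036, 0.0813, 0], -1], [[0.071, 0.029, 0.115], [-0.045, 0.1016, 0], -1], [[0.09, 0.037, 0.134], [-0.054, 0.122, 0], -1], [[0.109, 0.046, 0.152], [-0.063, 0.142, 0], -1], [[0.13, 0.055, 0.168], [-0.072, 0.1626, 0], -1], [[0.13, 0.055, 0.168], [-0.072, 0.1626, 0], -1], [[0.13, 0.055, 0.168], [-0.072, 0.1626, 0], -1], [[0.13, 0.055, 0.168], [-0.072, 0.1626, 0], -1], [[0.13, 0.055, 0.168], [-0.072, 0.1626, 0], -1]])

```text
time_s: 12.52
tool_pos: [0.4842, 0.2183, 0.1967]
tool_rot: [[-0.405, 0.699, -0.589], [0.914, 0.311, -0.26], [0.002, -0.643, -0.766]]
ft_force: [-0.0, 0.7, -1.9]
gripper_width: 0.0171
```

```bash
python3 lip.py 6
```

```text
12.525 [ -3.3998  42.4651 -36.722   80.7464  13.2453 103.3865 -18.5406] [0.4842 0.2183 0.1967] 0.01714644331389234 [-0.0173  0.6768 -1.9048]
lip [0.545  0.2454 0.0971] tilt 40.034467487743974
```

View pics/wrist6.png

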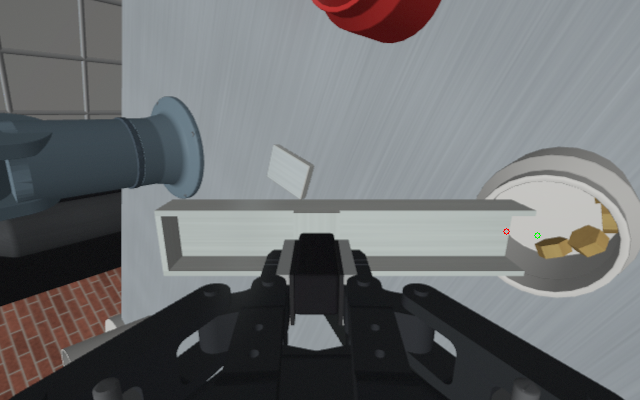

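View pics/side6.png

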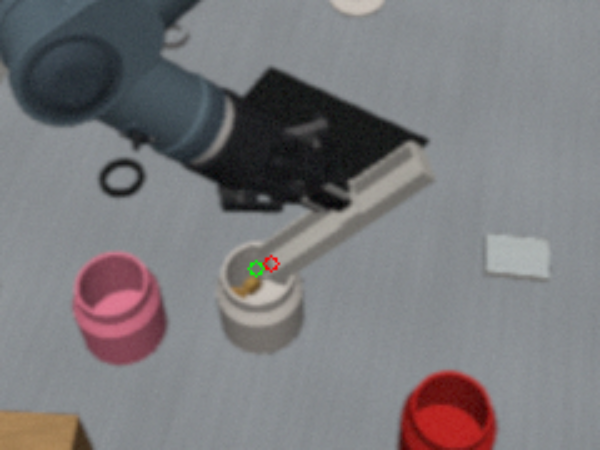

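Request:
send_rows(steps=[[[-0.02, -0.01, 0.03], [0.0135, -0.0305, 0], -1], [[-0.05, -0.024, 0.03], [0.031, -0.071, 0], -1], [[-0.08, -0.037, 0.02], [0.05, -0.112, 0], -1], [[-0.11, -0.052, 0.01], [0.07, -0.1575, 0], -1], [[-0.13, -0.062, 0], [0.083, -0.188, 0], -1], [[-0.133, -0.063, 0], [0.09, -0.2032, 0], -1], [[-0.133, -0.063, 0], [0.09, -0.2032, 0], -1]])

```text
time_s: 13.5
tool_pos: [0.4427, 0.1984, 0.1966]
tool_rot: [[-0.406, 0.914, -0.002], [0.914, 0.406, -0.002], [-0.001, -0.003, -1.0]]
ft_force: [0.1, -0.7, -2.7]
gripper_width: 0.0173
```

```bash
python3 lip.py 7; python3 - <<'E'
from h import *
p=cams.read_camera('scene'); cv2.imwrite('pics/scene7.png',p['frame'][:,:,::-1])
E
```

```text
13.5 [ 12.5937  10.4371 -44.7842 113.8459   8.6004  59.1508 -12.1863] [0.4427 0.1984 0.1966] 0.01728971924037447 [ 0.1259 -0.7091 -2.7312]
lip [0.5477 0.2451 0.1629] tilt 0.15057129426835594
```

View pics/wrist7.png

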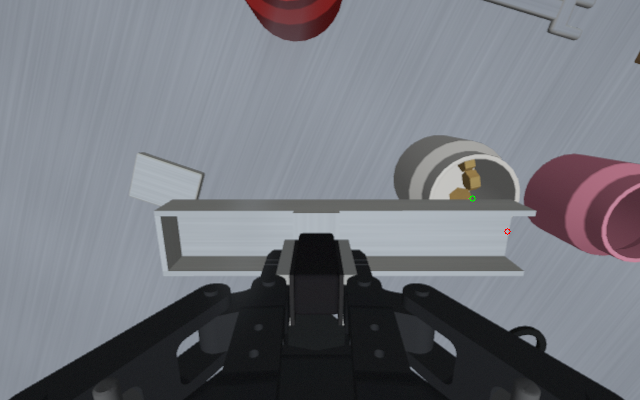

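View pics/scene7.png

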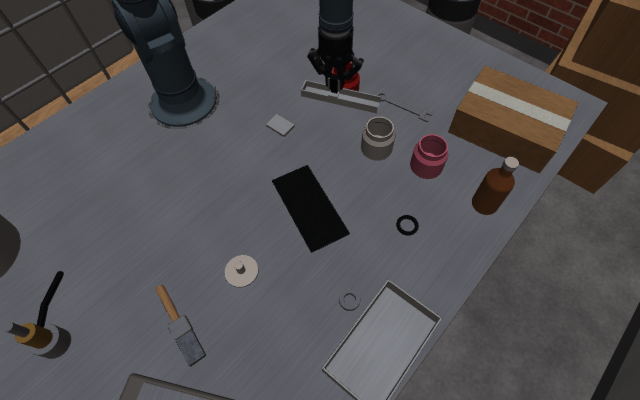

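Request:
send_rows(steps=[[[0.02, -0.05, 0], [0, 0, -0.02], -1], [[0.06, -0.14, 0], [0, 0, -0.05], -1], [[0.11, -0.25, 0], [0, 0, -0.09], -1], [[0.16, -0.37, -0.05], [0, 0, -0.135], -1], [[0.21, -0.48, -0.12], [0, 0, -0.175], -1], [[0.26, -0.59, -0.2], [0, 0, -0.215], -1], [[0.29, -0.66, -0.28], [0, 0, -0.24], -1], [[0.306, -0.697, -0.36], [0, 0, -0.252], -1], [[0.306, -0.697, -0.42], [0, 0, -0.252], -1], [[0.306, -0.697, -0.44], [0, 0, -0.252], -1], [[0.306, -0.697, -0.44], [0, 0, -0.252], -1]])

```text
time_s: 15.02
tool_pos: [0.5363, -0.0088, 0.0647]
tool_rot: [[0.364, 0.931, -0.001], [0.931, -0.364, 0.002], [0.002, -0.002, -1.0]]
ft_force: [-0.6, 0.2, -1.7]
gripper_width: 0.0172
```

```bash
python3 lip.py 8;python3 - <<'E'
from h import *
s=env.state(); print(s['tool_rot'])
E
```

```text
15.025 [ 19.7197  24.8173 -26.947  113.0559  15.2525  45.626  -37.1913] [ 0.5363 -0.0088  0.0647] 0.017239847670224847 [-0.6402  0.2467 -1.7423]
lip [ 0.6434 -0.0505  0.0311] tilt 0.10642909908454147
[[ 3.63474595e-01  9.31603435e-01  1.12179752e-03]
 [ 9.31601559e-01 -3.63476154e-01  1.90288751e-03]
 [ 2.18048319e-03  3.53417054e-04 -9.99997560e-01]]
```

View pics/wrist8.png

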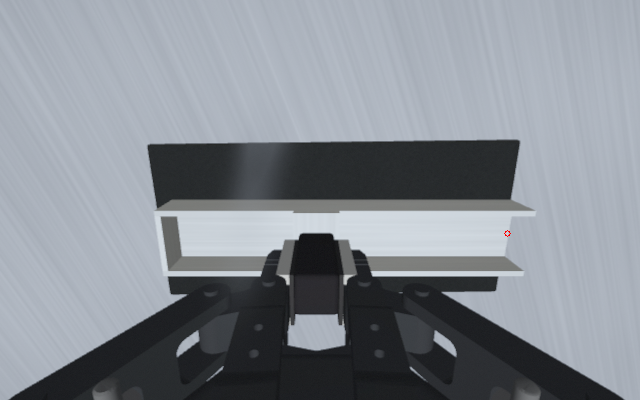

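Request:
send_rows(steps=[[[-0.003, -0.003, -0.03], [0, 0, 0], -1], [[-0.006, -0.007, -0.055], [0, 0, 0], -1], [[-0.006, -0.007, -0.072], [0, 0, 0], -1], [[-0.006, -0.007, -0.078], [0, 0, 0], -1], [[-0.006, -0.007, -0.079], [0, 0, 0], -1], [[-0.006, -0.007, -0.079], [0, 0, 0], -1], [[-0.006, -0.007, -0.079], [0, 0, 0], -0.3], [[-0.006, -0.007, -0.079], [0, 0, 0], 0.3], [[-0.006, -0.007, -0.079], [0, 0, 0], 0.8], [[-0.006, -0.007, -0.079], [0, 0, 0], 0.8], [[-0.006, -0.007, -0.079], [0, 0, 0], 0.8]])

```text
time_s: 16.5
tool_pos: [0.5355, -0.0107, 0.042]
tool_rot: [[0.364, 0.932, 0.001], [0.932, -0.364, 0.002], [0.002, 0.0, -1.0]]
ft_force: [-0.4, -0.2, -0.4]
gripper_width: 0.0767
```

Request:
send_rows(steps=[[[0, 0, 0.04], [0, 0, 0], 0.8], [[0, 0, 0.15], [0, 0, 0], 0.8], [[0, 0, 0.3], [0, 0, 0], 1], [[0, 0, 0.45], [0, 0, 0], 1], [[0, 0, 0.5], [0, 0, 0], 1]])

```text
time_s: 17.12
tool_pos: [0.5379, -0.0104, 0.1962]
tool_rot: [[0.363, 0.932, 0.008], [0.932, -0.363, 0.001], [0.004, 0.007, -1.0]]
ft_force: [0.7, 0.3, -0.4]
gripper_width: 0.0855
```

```bash
python3 lip.py 9;python3 - <<'E'
from h import *
np.set_printoptions(precision=4,suppress=True)
p=cams.read_camera('wrist')
for n in('scene','side'):
    p=cams.read_camera(n);
    for k,z in(('lid',0),('lid_knob',.037)):
        for r in landmark_of(p,k)[:1]: print(n,k,r,onz(p,r['xy'],z))
    P=cloud(p,np.ones(p['depth'].shape,bool)); d=np.hypot(P[:,0]-.546,P[:,1]+.26)
    Q=P[(d<.06)&(P[:,2]>.038)&(P[:,2]<.055)]; print('knob',len(Q),Q.mean(0),(Q.max(0)+Q.min(0))/2)
    Q=P[(d<.06)&(P[:,2]>.008)&(P[:,2]<.02)]; print('flange',len(Q),(Q.max(0)+Q.min(0))/2,Q.max(0)-Q.min(0))
E
```

```text
17.125 [ 23.5595  14.1895 -30.2453 108.1122   8.2217  59.34   -31.3763] [ 0.5379 -0.0104  0.1962] 0.08554833107213365 [ 0.6931  0.279  -0.4071]
lip [ 0.6453 -0.0521  0.1637] tilt -0.4174454601616125
scene lid {'xy': [242.9, 269.9], 'p': 0.83} [ 0.5454 -0.2521  0.    ]
scene lid_knob {'xy': [234.6, 267.4], 'p': 0.92} [ 0.5416 -0.2655  0.037 ]
knob 63 [ 0.5495 -0.2575  0.0451] [ 0.5489 -0.2572  0.0438]
flange 762 [ 0.5478 -0.2579  0.014 ] [0.0804 0.0782 0.0118]
side lid_knob {'xy': [325.2, 213.0], 'p': 0.7} [0.55   0.0216 0.037 ]
knob 7 [ 0.544  -0.248   0.0454] [ 0.544  -0.2478  0.0443]
flange 98 [ 0.5548 -0.2376  0.0132] [0.0579 0.0502 0.0098]
```

View pics/wrist9.png

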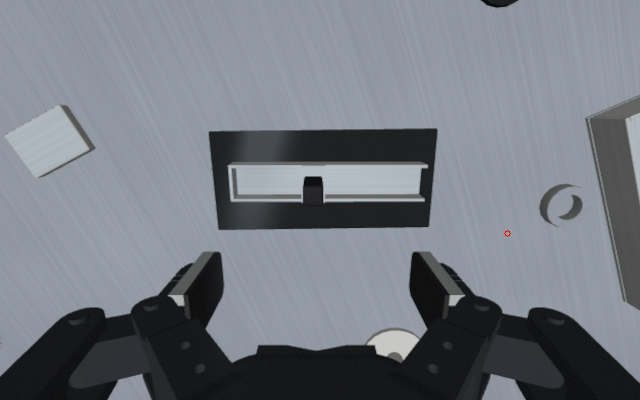

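Request:
send_rows(steps=[[[0.01, -0.15, 0], [0, 0, 0], 1], [[0.02, -0.35, 0], [0, 0, 0], 1], [[0.03, -0.55, 0], [0, 0, 0], 1], [[0.032, -0.72, -0.05], [0, 0, 0], 1], [[0.032, -0.81, -0.1], [0, 0, 0], 1], [[0.032, -0.825, -0.12], [0, 0, 0], 1], [[0.032, -0.825, -0.12], [0, 0, 0], 1]])

```text
time_s: 18.45
tool_pos: [0.5439, -0.2552, 0.1533]
tool_rot: [[0.361, 0.933, -0.004], [0.933, -0.361, 0.005], [0.004, -0.005, -1.0]]
ft_force: [1.5, 0.7, -0.3]
gripper_width: 0.0851
```

```bash
python3 - <<'E'
from h import *
np.set_printoptions(precision=4,suppress=True)
s=env.state();print(s['time_s'],s['joints'],s['tool_pos'],s['tool_rot'])
p=cams.read_camera('wrist');cv2.imwrite('pics/wrist10.png',p['frame'][:,:,::-1])
for k,z in(('lid',0),('lid_knob',.037)):
        for r in landmark_of(p,k)[:1]: print(k,r,onz(p,r['xy'],z))
P=cloud(p,np.ones(p['depth'].shape,bool)); d=np.hypot(P[:,0]-.547,P[:,1]+.258)
Q=P[(d<.03)&(P[:,2]>.044)&(P[:,2]<.055)]; print('knob',len(Q),Q.mean(0),(Q.max(0)+Q.min(0))/2,Q.max(0)-Q.min(0))
Q=P[(d<.06)&(P[:,2]>.010)&(P[:,2]<.018)]; print('flange',len(Q),(Q.max(0)+Q.min(0))/2,Q.max(0)-Q.min(0))
E
```

```text
18.45 [ 39.1263  23.1378 -21.8016 101.3144   9.6831  57.7181  -7.4731] [ 0.5439 -0.2552  0.1533] [[ 0.3609  0.9326 -0.0037]
 [ 0.9326 -0.3609  0.0053]
 [ 0.0036 -0.0053 -1.    ]]
lid {'xy': [318.5, 189.6], 'p': 0.6} [ 0.5456 -0.2586  0.    ]
lid_knob {'xy': [320.8, 195.7], 'p': 0.79} [ 0.5486 -0.2558  0.037 ]
knob 432 [ 0.549  -0.2556  0.047 ] [ 0.5488 -0.2558  0.0471] [0.0194 0.0193 0.0058]
flange 5080 [ 0.5487 -0.256   0.0139] [0.0796 0.0791 0.0077]
```

View pics/wrist10.png

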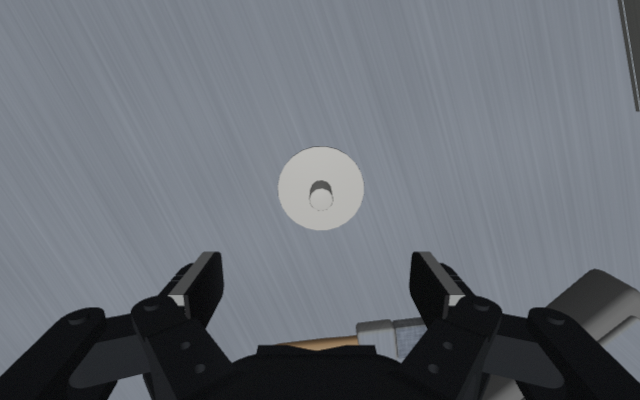

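Request:
send_rows(steps=[[[0.016, -0.002, -0.15], [-0.0017, -0.0012, 0], 1], [[0.016, -0.002, -0.3], [-0.0017, -0.0012, 0], 1], [[0.016, -0.002, -0.4], [-0.0017, -0.0012, 0], 1], [[0.016, -0.002, -0.435], [-0.0017, -0.0012, 0], 1], [[0.016, -0.002, -0.435], [-0.0017, -0.0012, 0], 1], [[0.016, -0.002, -0.435], [-0.0017, -0.0012, 0], 0], [[0.016, -0.002, -0.435], [-0.0017, -0.0012, 0], -0.5], [[0.016, -0.002, -0.435], [-0.0017, -0.0012, 0], -1], [[0.016, -0.002, -0.435], [-0.0017, -0.0012, 0], -1], [[0.016, -0.002, -0.435], [-0.0017, -0.0012, 0], -1], [[0.016, -0.002, -0.435], [-0.0017, -0.0012, 0], -1], [[0.016, -0.002, -0.435], [-0.0017, -0.0012, 0], -1]])

```text
time_s: 20.1
tool_pos: [0.5507, -0.256, 0.0254]
tool_rot: [[0.359, 0.933, 0.004], [0.933, -0.359, -0.003], [-0.001, 0.005, -1.0]]
ft_force: [-0.8, -0.6, 5.5]
gripper_width: 0.0177
```

Request:
send_rows(steps=[[[0, 0, 0.02], [0, 0, 0], -1], [[0, 0, 0.08], [0, 0, 0], -1], [[0, 0, 0.2], [0, 0, 0], -1], [[0, 0, 0.35], [0, 0, 0], -1], [[0, 0, 0.5], [0, 0, 0], -1], [[0, 0, 0.6], [0, 0, 0], -1], [[0, 0, 0.6], [0, 0, 0], -1]])

```text
time_s: 20.98
tool_pos: [0.5531, -0.2567, 0.2098]
tool_rot: [[0.359, 0.933, 0.011], [0.933, -0.359, -0.006], [-0.002, 0.013, -1.0]]
ft_force: [0.6, 0.4, -1.0]
gripper_width: 0.0179
```

```bash
python3 - <<'E'
from h import *
np.set_printoptions(precision=4,suppress=True)
s=env.state();print(s['time_s'],s['joints'],s['tool_pos'],s['tool_rot'])
p=cams.read_camera('wrist');cv2.imwrite('pics/wrist11.png',p['frame'][:,:,::-1])
E
```

```text
20.975 [ 39.4715  20.0313 -22.5585  98.1565   8.6441  62.7662  -6.7759] [ 0.5531 -0.2567  0.2098] [[ 0.3591  0.9332  0.0114]
 [ 0.9333 -0.3591 -0.0061]
 [-0.0016  0.0128 -0.9999]]
```

View pics/wrist11.png

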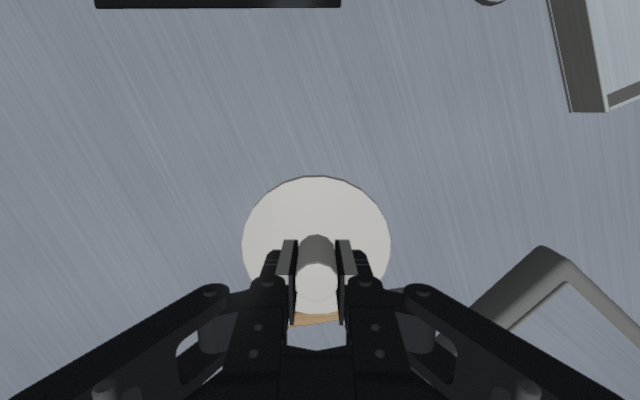

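Request:
send_rows(steps=[[[0, 0.1, 0], [0.002, 0.0036, 0.015], -1], [[0, 0.25, 0], [0.002, 0.0036, 0.035], -1], [[0, 0.42, 0], [0.002, 0.0036, 0.06], -1], [[0, 0.6, 0], [0.002, 0.0036, 0.085], -1], [[0, 0.78, 0], [0.002, 0.0036, 0.11], -1], [[0, 0.94, 0], [0.002, 0.0036, 0.12], -1], [[0, 1, 0], [0.002, 0.0036, 0.125], -1]])

```text
time_s: 21.9
tool_pos: [0.549, 0.0501, 0.206]
tool_rot: [[-0.035, 0.999, -0.008], [0.999, 0.035, 0.005], [0.005, -0.007, -1.0]]
ft_force: [-0.6, 0.4, -1.5]
gripper_width: 0.0177
```

```bash
python3 - <<'E'
from h import *
np.set_printoptions(precision=4,suppress=True)
s=env.state();print(s['time_s'],s['joints'],s['tool_pos'],s['tool_rot'])
E
```

```text
21.9 [ 21.2988  16.4803 -35.3402 104.9905  10.2654  62.1854 -15.7818] [0.549  0.0501 0.206 ] [[-0.0353  0.9993 -0.0075]
 [ 0.9994  0.0353  0.005 ]
 [ 0.0053 -0.0073 -1.    ]]
```

Request:
send_rows(steps=[[[0.01, 0.12, 0.05], [-0.0016, -0.0024, 0], -1], [[0.02, 0.25, 0.1], [-0.0016, -0.0024, 0], -1], [[0.03, 0.35, 0.15], [-0.0016, -0.0024, 0], -1], [[0.03, 0.37, 0.15], [-0.0016, -0.0024, 0], -1], [[0.03, 0.37, 0.15], [-0.0016, -0.0024, 0], -1]])

```text
time_s: 22.52
tool_pos: [0.5572, 0.1598, 0.2495]
tool_rot: [[-0.035, 0.999, -0.003], [0.999, 0.035, -0.002], [-0.002, -0.003, -1.0]]
ft_force: [0.1, 0.3, -0.7]
gripper_width: 0.0179
```

```bash
python3 - <<'E'
from jar import *
s=env.state();print(s['time_s'],s['joints'],s['tool_pos'],s['tool_rot'])
p=fitjar('wrist');cv2.imwrite('pics/wrist12.png',p['frame'][:,:,::-1])
for r in landmark_of(p,'jar_mouth')[:2]: print(r,onz(p,r['xy'],.092))
E
```

```text
22.525 [ 11.9211  17.6164 -38.1242  98.6784  11.6687  67.8982 -27.3361] [0.5572 0.1598 0.2495] [[-0.0352  0.9994 -0.0026]
 [ 0.9994  0.0352 -0.0018]
 [-0.0017 -0.0027 -1.    ]]
wrist 1224 [0.5612 0.251 ] 893 [0.5459 0.2506]
{'xy': [325.3, 85.5], 'p': 0.7} [0.563 0.251 0.092]
{'xy': [491.2, 41.0], 'p': 0.62} [0.7042 0.2922 0.092 ]
```

View pics/wrist12.png

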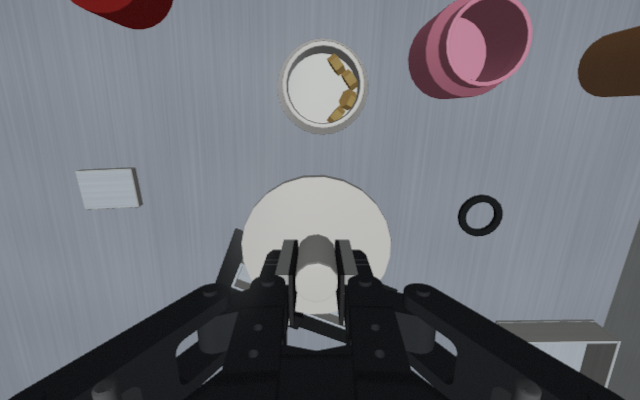

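Request:
send_rows(steps=[[[0.003, 0.08, 0], [0, 0, 0], -1], [[0.006, 0.2, -0.05], [0, 0, 0], -1], [[0.01, 0.28, -0.15], [0, 0, 0], -1], [[0.01, 0.304, -0.27], [0, 0, 0], -1], [[0.01, 0.304, -0.36], [0, 0, 0], -1], [[0.01, 0.304, -0.38], [0, 0, 0], -1], [[0.01, 0.304, -0.38], [0, 0, 0], -1], [[0.01, 0.304, -0.38], [0, 0, 0], -1]])

```text
time_s: 23.62
tool_pos: [0.5618, 0.2493, 0.1369]
tool_rot: [[-0.031, 1.0, -0.0], [1.0, 0.031, -0.002], [-0.001, -0.0, -1.0]]
ft_force: [0.6, 0.2, -1.5]
gripper_width: 0.0178
```

```bash
cat > look.py <<'E'
from jar import *
import sys
s=env.state();print(s['time_s'],s['joints'],s['tool_pos'],s['tool_rot'],s['ft_force'])
t=sys.argv[1]
a=cams.read_camera('side')['frame'][170:340,200:420];b=cams.read_camera('scene')['frame'][40:210,270:490]
im=np.vstack([cv2.resize(v[:,:,::-1],None,fx=1.75,fy=1.75,interpolation=cv2.INTER_CUBIC) for v in(a,b)])
cv2.imwrite(f'pics/l{t}.png',im)
E
python3 look.py 13
```

```text
23.625 [  1.2192  28.5826 -36.7679  99.6368  19.7272  58.4071 -40.9197] [0.5618 0.2493 0.1369] [[-0.0312  0.9995 -0.0002]
 [ 0.9995  0.0312 -0.0015]
 [-0.0015 -0.0002 -1.    ]] [ 0.5615  0.2441 -1.4592]
```

View pics/l13.png

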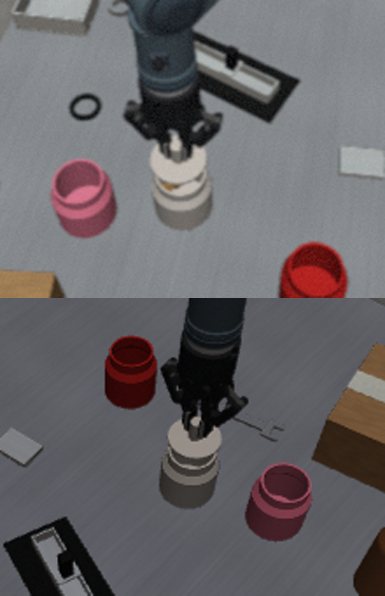

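Request:
send_rows(steps=[[[-0.005, 0.006, -0.01], [0, 0, 0], -1], [[-0.005, 0.006, -0.03], [0, 0, 0], -1], [[-0.005, 0.006, -0.05], [0, 0, 0], -1], [[-0.005, 0.006, -0.07], [0, 0, 0], -1], [[-0.005, 0.006, -0.082], [0, 0, 0], -1], [[-0.005, 0.006, -0.088], [0, 0, 0], -1], [[-0.005, 0.006, -0.088], [0, 0, 0], -1], [[-0.005, 0.006, -0.088], [0, 0, 0], -1]])

```text
time_s: 24.72
tool_pos: [0.5603, 0.2516, 0.1108]
tool_rot: [[-0.032, 0.999, 0.0], [0.999, 0.032, -0.001], [-0.001, 0.0, -1.0]]
ft_force: [0.7, 0.6, -0.8]
gripper_width: 0.0179
```

```bash
python3 look.py 14
```

```text
24.725 [  0.325   30.3436 -35.9906 100.6573  21.1004  55.8873 -42.1474] [0.5603 0.2516 0.1108] [[-0.0318  0.9995  0.0004]
 [ 0.9995  0.0318 -0.0012]
 [-0.0012  0.0003 -1.    ]] [ 0.7348  0.6008 -0.7516]
```

View pics/l14.png

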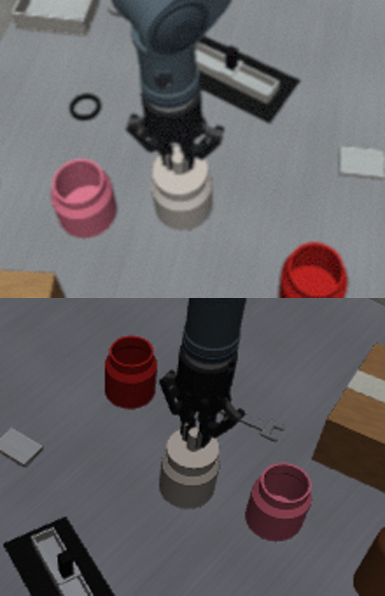

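Essentially seated (about 1 mm above the rim, no load). Ease down 1 mm, open, retreat.

Request:
send_rows(steps=[[[0, 0, -0.003], [0, 0, 0], -1], [[0, 0, -0.005], [0, 0, 0], -1], [[0, 0, -0.005], [0, 0, 0], -1], [[0, 0, -0.005], [0, 0, 0], -0.5], [[0, 0, -0.005], [0, 0, 0], 0], [[0, 0, -0.005], [0, 0, 0], 0.5], [[0, 0, -0.005], [0, 0, 0], 0.8], [[0, 0, -0.005], [0, 0, 0], 0.8], [[0, 0, -0.005], [0, 0, 0], 0.8]])

```text
time_s: 25.95
tool_pos: [0.5603, 0.2515, 0.1093]
tool_rot: [[-0.032, 0.999, 0.0], [0.999, 0.032, -0.001], [-0.001, 0.0, -1.0]]
ft_force: [-0.9, -0.8, -0.8]
gripper_width: 0.0769
```

Request:
send_rows(steps=[[[0, 0, 0.05], [0, 0, 0], 0.8], [[0, 0, 0.15], [0, 0, 0], 0.8], [[0, 0, 0.3], [0, 0, 0], 0.8], [[0, -0.15, 0.45], [0, 0, 0], 0.8], [[0, -0.3, 0.45], [0, 0, 0], 0.8], [[0, -0.4, 0.45], [0, 0, 0], 0.8], [[0, -0.4, 0.45], [0, 0, 0], 0.8]])

```text
time_s: 26.82
tool_pos: [0.5613, 0.1275, 0.2453]
tool_rot: [[-0.025, 1.0, 0.002], [1.0, 0.025, -0.003], [-0.003, 0.002, -1.0]]
ft_force: [0.6, 0.0, 0.6]
gripper_width: 0.0765
```

```bash
python3 look.py 15; python3 - <<'E'
from h import *
np.set_printoptions(precision=4,suppress=True)
for n in('wrist','scene','side'):
    p=cams.read_camera(n)
    if n!='side': cv2.imwrite(f'pics/{n}16.png',p['frame'][:,:,::-1])
    P=cloud(p,np.ones(p['depth'].shape,bool)); d=np.hypot(P[:,0]-.56,P[:,1]-.251)
    Q=P[(d<.045)&(d>.015)&(P[:,2]>.088)&(P[:,2]<.115)]; 
    if len(Q): print(n,'flange',len(Q),np.median(Q,0),(Q.max(0)+Q.min(0))/2,Q.max(0)-Q.min(0)); A=np.c_[Q[:,:2]-[.56,.251],np.ones(len(Q))]; print(' plane',np.linalg.lstsq(A,Q[:,2],rcond=None)[0])
    K=P[(d<.02)&(P[:,2]>.125)&(P[:,2]<.14)];
    if len(K): print(' knob top',np.percentile(K[:,2],90),(K.max(0)+K.min(0))/2)
E
```

```text
26.825 [ 15.0173  17.1351 -37.8688  99.6856  11.5708  67.0275 -24.7067] [0.5613 0.1275 0.2453] [[-0.0254  0.9997  0.002 ]
 [ 0.9997  0.0254 -0.0034]
 [-0.0034  0.0019 -1.    ]] [0.5626 0.0067 0.5646]
wrist flange 6441 [0.5627 0.2516 0.0973] [0.5619 0.2499 0.0964] [0.079  0.078  0.0068]
 plane [0.0009 0.0003 0.0973]
 knob top 0.13207258330583188 [0.5616 0.2499 0.1294]
scene flange 426 [0.569  0.2377 0.0954] [0.5617 0.2487 0.094 ] [0.0771 0.0804 0.0118]
 plane [-0.0039  0.0034  0.0953]
 knob top 0.13124853548148596 [0.5612 0.2476 0.1292]
side flange 575 [0.5536 0.2586 0.0976] [0.5582 0.2516 0.0956] [0.0787 0.0818 0.0147]
 plane [ 0.0031 -0.0028  0.0976]
 knob top 0.13322733246488183 [0.5573 0.2516 0.1304]
```

View pics/l15.png

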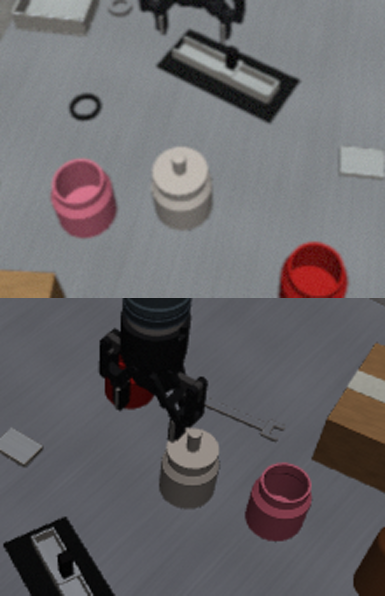

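View pics/wrist16.png

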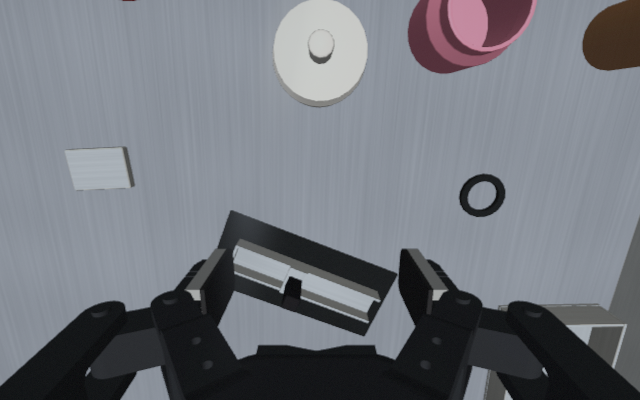

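View pics/scene16.png

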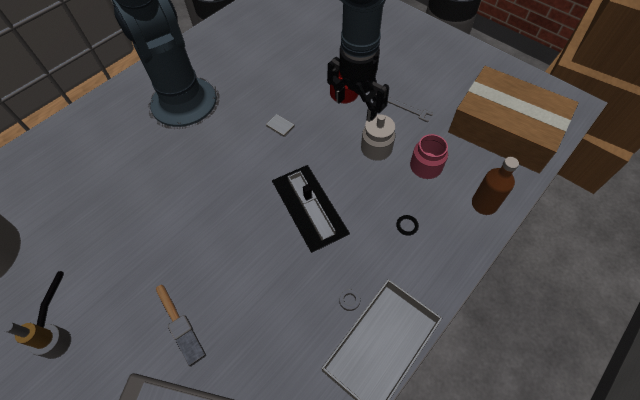

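```bash
python3 -c "
from bench import env
print(env.job_done())"
```

```text
the job is handed in; nothing more can be done
None
```

I gripped the chute by its handle, tipped all four nuts into the white jar, laid the empty chute back on the mat right way up, then put the lid on and handed the job in. It took about 27 s of the 66 s allowed.

- **Nuts:** A wrist picture taken just before the lid went on showed all four in the jar. The chute looked empty, and there were none on the bench.
- **Lid:** The flange top read 97.3 mm in the wrist camera, against 98 mm when fully home, and it was level. The scene and side cameras read 95.3 and 97.6 mm.
- **Jar:** It is still standing where it was. The lid centre reads within about 2 mm of the earlier jar positions in each camera.
- **Chute and bystanders:** The last pictures show the chute flat on the mat. The wrench, brush, gasket and collar look unmoved; I judged that by eye and did not measure them.
- **Forces:** Wrist forces stayed below about 6 N wherever I read them, and the robot was clear of everything at the end.

The three cameras disagreed by up to about 5 mm on the jar's centre. I averaged them for the pour and leaned towards the wrist reading for the lid. No check failed.

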